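# Index the ink-pad turntable to its next notch

## Robot

A 6-joint arm with a two-finger parallel gripper is mounted at the origin on the work surface. World frame = base frame: x ahead of the robot, y to its left, z up, the work surface at z = 0. Lengths are in m, angles in rad, forces in N, time in s.
With the tool pointing down it reaches from about 0.375 to 0.9 m from the base axis. Payload 3.1 kg.
Tool frame: the origin (TCP) lies at the very end of the fingers, on their centre line; the grasp point (between the pads) lies 19 mm behind it (robot.grip_depth is the distance from the TCP to the grasp point, in m); z points along the fingers, y is the direction in which the jaws open and shut (so a half turn about z gives the same grasp; the last joint's range is limited). The gripper opens to 87 mm and grips with 3 to 60 N. Pads are 19 mm wide; open, the fingers measure 117 mm over their backs; the gripper's body (75 mm by 190 mm) begins 51 mm behind the grasp point.
Start: joints at [-1.353, 0.527, 1.433, -0, 1.181, -0.178], TCP at [0.241, -0.577, 0.189] pointing down, gripper open.
Joint ranges: [-3.08, 3.08], [-0.75, 2.2], [0.22, 2.44], [-1.43, 4.57], [0, 2.65], [-2.85, 2.85]. Speed limits (rad/s): [2.79, 2.79, 3.14, 3.14, 3.14, 3.14].

## Interface

Orientations are given as a unit quaternion [x, y, z, w].
In Python, from rig import robot gives the robot as it stands.
- The arm moves only by the tool drive_tool, never from a script. Its argument "series" is a list of rows, each a list of 7 numbers: the shift along the tool's x, y, z in m, then the turn, a rotation vector about the tool's x, y, z in degrees, then the opening, from 0 (shut) to 1 (fully open). A call has 1 to 5 rows; each row shifts and turns the commanded pose from where the row before left it, along the tool's axes as they then stand; what a row does not reach is not made up. A row lasts 1/8 s, in which the tool goes at most 62.5 mm and 10.7 degrees, less where a joint would pass 70% of its speed; a pose out of reach is approached as far as the arm can. A call is refused whole if a number of a shift passes 0.0625 or a number of a turn 10.7, either way. A call with a gripper value outside its range is refused whole. The fingers move at their own pace and stop on an object; "squeeze" is the grip in N (left out, the last holds). Time passes only in rows, so rows that do not move let the fingers close. It gives the time, the measured TCP pose, the force and the opening at its end, in the units of the state.
- robot.get_obs(): the state, without advancing time (a new reading comes with each control period).
- robot.camera(name): name is "scene" or "side" or "wrist"; returns (picture, depth): 420x560x3 uint8, blue, green, red; 420x560 float32, m along the optical axis (not along the pixel's ray), 0 where there is no reading.
- robot.camera_model(name): a dict with "fx", "fy", "cx", "cy" (pixels), "R" (3x3) and "t" (3): a world point X has camera coordinates R X + t. Camera axes: x right, y down, z forward; pixel columns grow to the right and rows downward; lengths in m; the calibration is good to about 2 mm. A picture is of the moment at which its call begins: read the wrist's pose just before it. camera_model takes no time and is no camera call; for the wrist camera it gives the pose at the moment of the call.
- robot.hand_in(): hands the job in, once; it reports no verdict.
The state is a dict: "time": time; "q": joint angles; "joint_velocities": joint speeds; "joint_torque": joint torques, N m; "position": TCP position; "tool_rot": TCP orientation; "ft_force": force on the tool from outside, world axes, zero at the start; "moment": the same for the moment, N m; "grip_width": finger opening in m.
Only numpy, scipy, OpenCV 4.12 (cv2) and the standard library are available. Lean on these libraries where they do the work, as an engineer would, in place of code of your own. Each camera call takes 0.05 s, during which the arm holds its last target. There are 200 camera calls.

## Task

Move the ink-pad turntable on the desk on by one place: push its orange plunger down with a fingertip, turn the turntable anticlockwise (seen from above) to the very next notch, and let the plunger spring back fully up in that notch. Nothing is to be lifted, carried or knocked over: the stamp standing on the turntable rides round in its place, and the pen cup and the ink bottle stay where they are.

Things in the scene. Friction and masses are not known exactly. Their poses are not given: they have to be found in the camera images.
- stand: Grey round stand of the turntable, fixed to the desk, 300 mm across, 36 mm high; origin on the desk under the axis, z up. Its flat aluminium ring (radius 122 to 142 mm, top 36 mm above the desk) is cut by six notches 16 mm wide, 60 degrees apart. In the stand's frame the plunger starts in the notch 150 degrees anticlockwise of +x; the next is at 210. White wedge at -x. Place and yaw vary.
- carousel (a joint): Angle of the turntable on the stand, rad, about 0 at the start, growing anticlockwise seen from above; the notches are 1.047 rad apart, so the next one is at 1.047 (with the plunger up there is about 0.03 rad of play either way). Turns freely only while the plunger is in: friction 0.1 N m, it stays where it is left.
- carousel_mid (a point): On the turntable's upright axis at the height of its top face, 40 mm above the desk. The turntable is a white disc 236 mm across with five low ink pads (tops 49 mm above the desk, within 78 mm of the axis).
- plunger (a joint): How far the plunger is pushed in (down), m: 0 up, 0.012 fully down. Spring: about 2 N to start, 4 N at 7 mm, 5 N fully down. Its orange tab points outward into the ring's notch; from 7.5 mm down it clears the ring and the turntable can turn. Let go between notches it stays about 7 mm down, caught under the ring; when turned to a notch it springs up by itself and stops the turntable.
- plunger_top (a point): Centre of the flat top of the orange plunger button, 28 mm across, 62 mm above the desk when up, 100 mm from the turntable's axis; moves with plunger and turntable. A dark collar round it is 36 mm across, its top 45 mm above the desk.
- push_tab (a point): Top centre of the upright blue push tab fixed on the turntable beside the plunger, on its anticlockwise side: 32 mm long along the radius, 5 mm thick, near face 20 mm from the plunger's centre, top 76 mm above the desk, 100 mm from the axis. A finger pressing the plunger can push the turntable round against it, also after letting the plunger rise.
- stamp_place (a point): The point on the turntable's top face (40 mm above the desk, 64 mm from the axis, 150 degrees clockwise of the plunger) where the stamp stands; turns with the turntable.
- stamp_mid (a point): Centre (29 mm above its foot) of the loose wooden rubber stamp standing upright on the turntable: foot 30 x 44 x 12 mm, round handle 24 mm across, 58 mm high in all. z up along the handle. Rides along, not to be touched.
- pen_cup_mid (a point): Centre of a dark pen cup, 72 mm across, 95 mm high, pens standing up to 147 mm; on the desk beside the stand. Leave alone.
- ink_bottle_mid (a point): Centre of a small green ink bottle, 38 mm across, 75 mm high, on the desk beside the stand. Leave alone.
There are look-alikes about, which are no part of the job. What is shaped like the part that bears stamp_mid but blue is not meant.

How it is judged:
By the outcome, as a careful person would: the job done as asked, in the order asked, and still so for the second after the job is handed in, with the robot touching nothing.
It also fails if it takes over 42 s, if anything falls off the work surface, if the arm or the gripper's body presses on something with over 40 N, if the wrist force passes 120 N, or if a joint passes its speed limit or range.

## Working session

There is one attempt and no reset: what is moved stays moved. The work goes in short steps, Python scripts to look and compute and a tool call to move; the robot and the scene stay as the last step left them, time stands still between calls to the robot, and variables do not carry over. Pictures are saved under pics/ and viewed, about 8 in all and at most 12, crops included, and the job is handed in when it is done.

Besides the shell and the picture viewer there is one more tool, called after ">>>" as name([rows], argument=value, ...), one row to a line, values as JSON. drive_tool: Moves the arm, as the interface text tells. Its arguments: {"type":"object","properties":{"series":{"type":"array"},"squeeze":{"type":"number"}},"required":["series"]}

```bash
ls; mkdir -p pics; cat > h.py <<'E'
from rig import robot
import numpy as np, cv2
def snap(n,f):
    m=robot.camera_model(n); p,d=robot.camera(n)
    cv2.imwrite(f'pics/{f}.png',p); np.savez(f'pics/{f}.npz',p=p,d=d,**m); return p,d,m
def world(m,d,u,v,z=None):
    R=np.array(m['R']);t=np.array(m['t'])
    u=np.asarray(u,float);v=np.asarray(v,float)
    r=np.stack([(u-m['cx'])/m['fx'],(v-m['cy'])/m['fy'],np.ones_like(u)],-1)
    if z is None: return (r*np.asarray(d)[...,None]-t)@R
    c=-R.T@t; w=r@R; return c+w*((z-c[2])/w[...,2])[...,None]
E
python3 - <<'E'
from h import *
print(robot.get_obs())
a=snap('scene','s1')[0];b=snap('side','d1')[0]
E
```

```text
pics
{'time': 0.0, 'q': array([-1.35349646e+00,  5.28491635e-01,  1.43388657e+00,  1.12526524e-05,
        1.18139114e+00, -1.78496994e-01]), 'joint_velocities': array([-5.34488836e-04, -1.92364156e-04,  6.76302684e-04, -6.38379408e-04,
        4.94152846e-05, -4.70780758e-04]), 'joint_torque': array([-2.01162334e-04, -4.40045035e+01, -1.76589310e+01,  6.32855552e-02,
        5.84521727e-02, -1.53975193e-04]), 'position': array([ 0.24082265, -0.57587809,  0.18826107]), 'tool_rot': array([ 9.80481771e-01,  1.96607000e-01, -1.59123512e-05, -1.08824227e-03]), 'ft_force': array([ 0.45617137, -0.98621403,  0.37884947]), 'moment': array([0.00950816, 0.0116604 , 0.07773345]), 'grip_width': 0.0869445865278165}
```

View pics/s1.png

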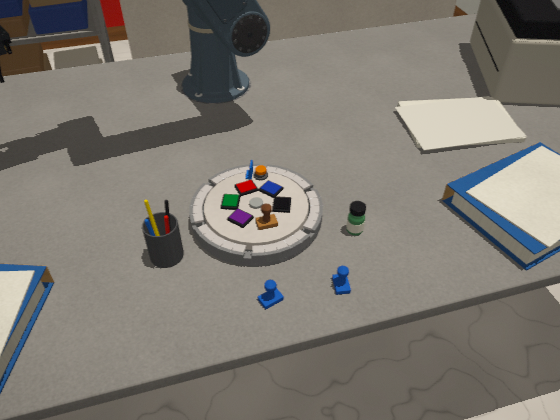

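View pics/d1.png

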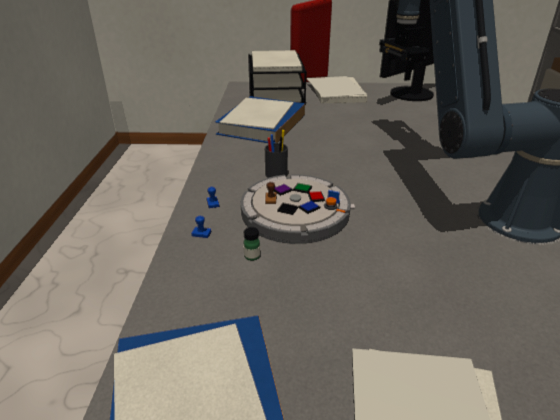

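Scene: turntable centre about (256,208), orange plunger (261,172), blue tab (250,169), stamp (266,215), cup (163,240), bottle (357,218). Side: plunger (331,203), tab (334,196), bottle (252,243), cup (276,160). Next I measure these.

```bash
cat > m.py <<'E'
from h import *
import sys
def load(f):
    z=np.load(f'pics/{f}.npz'); return z['p'],z['d'],{k:z[k] for k in('fx','fy','cx','cy','R','t')}
def blob(f,c,box,zr=None):
    p,d,m=load(f); h=cv2.cvtColor(p,cv2.COLOR_BGR2HSV); H,S,V=[h[...,i].astype(int) for i in range(3)]
    k={'orange':(H>5)&(H<22)&(S>190)&(V>120),'blue':(H>100)&(H<118)&(S>150)}[c]&(d>0)
    M=np.zeros_like(k);M[box[1]:box[3],box[0]:box[2]]=1
    v,u=np.where(k&M); X=world(m,d[v,u],u,v)
    if zr: s=(X[:,2]>zr[0])&(X[:,2]<zr[1]); X=X[s];u=u[s];v=v[s]
    return X,u,v
E
python3 - <<'E'
from m import *
for f,bo,bb in (('s1',(250,160,275,182),(243,156,256,182)),('d1',(322,195,345,212),(322,186,345,205))):
    p,d,m=load(f)
    X,u,v=blob(f,'orange',bo); print(f,'orange',len(X),u.mean(),v.mean(),X.mean(0).round(4),np.ptp(X,0).round(3),X[:,2].max())
    T=X[X[:,2]>X[:,2].max()-.006];print(' top',len(T),T.mean(0).round(4),(T.min(0)/2+T.max(0)/2).round(4))
    X,u,v=blob(f,'blue',bb,(.045,.09)); print(' tab',len(X),X.mean(0).round(4),X.min(0).round(3),X.max(0).round(3))
    # stand ring
    V,U=np.mgrid[0:420,0:560]; W=world(m,d,U,V)
    c0=world(m,0,np.array([256. if f=='s1' else 296.]),np.array([207. if f=='s1' else 202.]),.036)[0]
    k=(abs(W[...,2]-.035)<.006)&(np.hypot(W[...,0]-c0[0],W[...,1]-c0[1])<.19)
    q=np.ascontiguousarray(W[k][:,:2].astype(np.float32)); print(' c0',c0, 'n',len(q),cv2.minEnclosingCircle(q))
    for n,(uu,vv) in (dict(bottle=(357,212),cup=(163,240),stamp=(266,215)) if f=='s1' else dict(bottle=(252,243),cup=(276,160),stamp=(271,190))).items(): print(' ',n,W[vv,uu].round(3))
    q=np.array([[261,172]])
    x0,y0,x1,y1=(180,145,330,265) if f=='s1' else (230,165,365,245)
    cv2.imwrite(f'pics/{f}c.png',cv2.resize(p[y0:y1,x0:x1],None,fx=5,fy=5,interpolation=cv2.INTER_CUBIC))
E
```

```text
s1 orange 74 260.7162162162162 169.36486486486487 [0.5176 0.0116 0.0621] [0.029 0.023 0.011] 0.06646847467685893
 top 60 [0.5161 0.0113 0.0629] [0.5154 0.0111 0.0635]
 tab 55 [ 0.5115 -0.0127  0.0615] [ 0.493 -0.023  0.045] [ 0.522 -0.004  0.08 ]
 c0 [ 0.61298642 -0.02500513  0.036     ] n 5652 ((0.6117140054702759, -0.04505736008286476), 0.1718088686466217)
  bottle [0.727 0.169 0.074]
  cup [ 0.703 -0.236  0.084]
  stamp [ 1.436 -0.207  0.832]
d1 orange 52 333.11538461538464 202.34615384615384 [0.5084 0.0182 0.0563] [0.048 0.023 0.033] 0.06454573879299025
 top 40 [0.5142 0.0165 0.0625] [0.5154 0.0159 0.0624]
 tab 63 [ 0.5041 -0.0059  0.065 ] [ 0.493 -0.015  0.045] [ 0.518 -0.     0.076]
 c0 [ 0.60549934 -0.01342457  0.036     ] n 3061 ((0.6078331470489502, -0.023014631122350693), 0.1535342037677765)
  bottle [0.708 0.193 0.051]
  cup [ 0.667 -0.208  0.066]
  stamp [ 0.673 -0.009  0.075]
```

View pics/s1c.png

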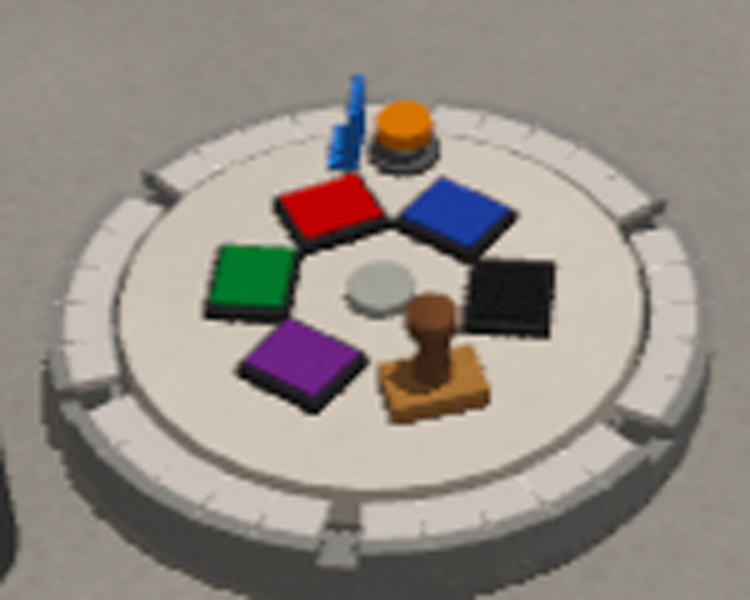

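The crop shows the plunger at (405,125), the tab to its left at (350,120), and the stand's ring and notches. The two views differ by 5 mm at the plunger, so I'll refine with the wrist camera from closer.

```bash
cat > mv.py <<'E'
from h import *
from scipy.spatial.transform import Rotation as Ro
def plan(wps,n):
    """tool-frame rows from now through waypoints (x,y,z,yaw deg of tool x), n rows each"""
    o=robot.get_obs();p=np.array(o['position']);R=Ro.from_quat(o['tool_rot']); x=R.as_matrix()[:,0]; y0=np.degrees(np.arctan2(x[1],x[0]))
    print('now',p.round(4),'yaw',y0.round(2),'t',o['time'],'F',np.round(o['ft_force'],1),'tilt',R.as_matrix()[:,2].round(4))
    for w,k in zip(wps,n):
        P=np.array(w[:3]);
        for i in range(k):
            a=np.radians(y0); d=(P-p)/(k-i); X=np.array([np.cos(a),np.sin(a),0]);Y=np.array([np.sin(a),-np.cos(a),0])
            dy=(w[3]-y0)/(k-i); print([round(float(v),4) for v in (d@X,d@Y,-d[2],0,0,-dy,0)]); p=p+d;y0+=dy
E
python3 - <<'E'
from mv import *
m=robot.camera_model('wrist');R=np.array(m['R']);o=robot.get_obs()
T=Ro.from_quat(o['tool_rot']).as_matrix();c=-R.T@np.array(m['t'])
print('cam in tool',(T.T@(c-o['position'])).round(4),'axis in tool',(T.T@R.T).round(3),m['fx'])
plan([(0.50,0.0,0.25,70)],[12])
E
```

```text
cam in tool [ 0.0715  0.0011 -0.195 ] axis in tool [[-0.    -0.965 -0.262]
 [ 1.    -0.001  0.001]
 [-0.001 -0.262  0.965]] 290.49877482615284
now [ 0.2408 -0.5759  0.1884] yaw 22.68 t 0.1 F [ 0.2 -0.3  0.4] tilt [-4.0e-04  1.9e-03 -1.0e+00]
[0.0384, -0.036, -0.0051, 0.0, 0.0, -3.9437, 0.0]
[0.0408, -0.0332, -0.0051, 0.0, 0.0, -3.9437, 0.0]
[0.043, -0.0303, -0.0051, 0.0, 0.0, -3.9437, 0.0]
[0.045, -0.0273, -0.0051, 0.0, 0.0, -3.9437, 0.0]
[0.0468, -0.0242, -0.0051, 0.0, 0.0, -3.9437, 0.0]
[0.0483, -0.0209, -0.0051, 0.0, 0.0, -3.9437, 0.0]
[0.0496, -0.0175, -0.0051, 0.0, 0.0, -3.9437, 0.0]
[0.0507, -0.0141, -0.0051, 0.0, 0.0, -3.9437, 0.0]
[0.0516, -0.0105, -0.0051, 0.0, 0.0, -3.9437, 0.0]
[0.0522, -0.007, -0.0051, 0.0, 0.0, -3.9437, 0.0]
[0.0525, -0.0034, -0.0051, 0.0, 0.0, -3.9437, 0.0]
[0.0526, 0.0003, -0.0051, 0.0, 0.0, -3.9437, 0.0]
```

>>> drive_tool([
  [0.038,-0.036,-0.005,0,0,-4,0],
  [0.041,-0.033,-0.005,0,0,-4,0],
  [0.043,-0.03,-0.005,0,0,-4,0],
  [0.045,-0.027,-0.005,0,0,-4,0],
  [0.047,-0.024,-0.005,0,0,-4,0],
])

```text
time: 0.72
position: [0.3493, -0.3354, 0.2141]
tool_rot: [0.931, 0.365, 0.0, -0.0]
ft_force: [1.3, 0.3, 0.0]
grip_width: 0.0447
```

>>> drive_tool([
  [0.048,-0.021,-0.005,0,0,-4,0],
  [0.05,-0.0175,-0.005,0,0,-4,0],
  [0.051,-0.014,-0.005,0,0,-4,0],
  [0.052,-0.0105,-0.005,0,0,-4,0],
  [0.052,-0.007,-0.005,0,0,-4,0],
])

```text
time: 1.35
position: [0.456, -0.0943, 0.2392]
tool_rot: [0.854, 0.521, -0.0, -0.0]
ft_force: [0.3, -0.9, -1.3]
grip_width: 0.0019
```

>>> drive_tool([
  [0.052,-0.003,-0.005,0,0,-4,0],
  [0.052,0,-0.005,0,0,-3.5,0],
  [0,0,0,0,0,0,0],
  [0,0,0,0,0,0,0],
])

```text
time: 1.85
position: [0.4968, -0.0008, 0.2488]
tool_rot: [0.818, 0.575, -0.001, -0.0]
ft_force: [-0.3, 0.2, 0.0]
grip_width: 0.0005
```

```bash
python3 - <<'E'
from mv import *
plan([],[])
snap('wrist','w1')
E
```

```text
now [ 0.4968 -0.0008  0.2488] yaw 70.2 t 1.85 F [-0.3  0.2  0. ] tilt [-1.4e-03 -4.0e-04 -1.0e+00]
```

View pics/w1.png

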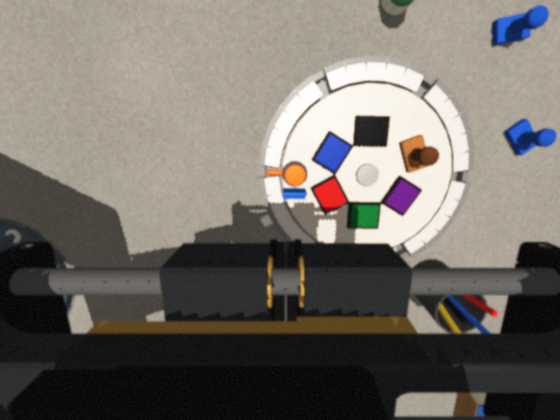

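Wrist view: button (294,174) with its orange tab reaching left into the notch (272,172), blue push tab (294,194), hub (367,175), stamp (422,154).

```bash
cat > meas.py <<'E'
from m import *
def meas(f,box,bbox=None):
    p,d,m=load(f); X,u,v=blob(f,'orange',box)
    k=X[:,2]>X[:,2].max()-.008; M=np.zeros(p.shape[:2],np.uint8); M[v[k],u[k]]=1
    M=cv2.morphologyEx(M,cv2.MORPH_OPEN,np.ones((9,9),np.uint8)); vv,uu=np.where(M)
    W=world(m,d[vv,uu],uu,vv); cu,cv_=(uu.min()+uu.max())/2,(vv.min()+vv.max())/2
    z=np.median(W[:,2]); P=world(m,0,np.array([uu.mean()]),np.array([vv.mean()]),z)[0]
    print(f,'plunger px',cu,cv_,'z',z.round(4),'P',P.round(4),'extent',np.ptp(W,0).round(4))
    V,U=np.mgrid[0:420,0:560]; A=world(m,d,U,V)
    # axis: ring/stand edge points by RANSAC-free robust fit of the dark-gap or outer edge
    s=(abs(A[...,2]-.036)<.004)&(d>0)&(np.hypot(A[...,0]-.61,A[...,1]+.02)<.18)
    S=cv2.morphologyEx(s.astype(np.uint8),cv2.MORPH_OPEN,np.ones((2,2),np.uint8))
    Q=A[S>0]; from scipy.optimize import least_squares
    c=np.array([.61,-.02])
    for _ in range(5):
        a=np.degrees(np.arctan2(Q[:,1]-c[1],Q[:,0]-c[0])).astype(int)//5; r=np.hypot(*(Q[:,:2]-c).T)
        E=np.array([Q[a==b][np.argmax(r[a==b])][:2] for b in np.unique(a) if (a==b).sum()>15])
        o=least_squares(lambda w:np.hypot(E[:,0]-w[0],E[:,1]-w[1])-w[2],[*c,.145],loss='soft_l1',f_scale=.002); c=o.x[:2]
    print(' axis',c.round(4),'R',o.x[2].round(4),'n',len(E),'res',np.median(abs(o.fun)).round(4))
    dlt=P[:2]-c; print(' r',np.hypot(*dlt).round(4),'ang',np.degrees(np.arctan2(dlt[1],dlt[0]))%360)
    if bbox:
        X,u,v=blob(f,'blue',bbox,(.055,.09)); print(' tab',X.mean(0).round(4),X.max(0).round(4),X.min(0).round(4))
    return P,c
E
python3 - <<'E'
from meas import *
P,c=meas('w1',(255,155,312,190),(275,185,312,202))
p,d,m=load('w1')
h=world(m,0,np.array([367.]),np.array([175.]),.043)[0]; print('hub',h,d[175,367],world(m,d[175:176,367],np.array([367]),np.array([175])))
# orange finger tip, stamp
X,u,v=blob('w1','orange',(262,160,280,182)); print('tongue',X.mean(0))
W=world(m,d[157,430:431],np.array([430]),np.array([157]));print('stamp',W)
E
```

```text
w1 plunger px 296.5 175.5 z 0.0617 P [0.5173 0.0089 0.0617] extent [0.0219 0.0213 0.0046]
 axis [ 0.621  -0.0354] R 0.1595 n 68 res 0.0035
 r 0.1128 ang 156.8750712782904
 tab [ 0.5071 -0.0097  0.0709] [ 0.52   -0.0036  0.0772] [ 0.4937 -0.0174  0.0565]
hub [ 0.60863474 -0.02565661  0.043     ] 0.39691573 [[ 0.6076529  -0.02462614  0.04752366]]
tongue [0.48773401 0.02107612 0.03637647]
stamp [[ 0.67270508 -0.01818506  0.09618274]]
```

Hub (0.608, -0.025), plunger at r≈100 mm and 159.3°, tongue at 159.0°, and the tab where geometry predicts it. These agree. I'll approach above the button, 6 mm toward the tab.

```bash
python3 - <<'E'
from mv import *
plan([(.5123,.0048,.08,69.3)],[4])
E
```

```text
now [ 0.4967 -0.0014  0.2488] yaw 70.12 t 1.9 F [-1.2 -0.1  0.3] tilt [-1.4e-03 -2.0e-04 -1.0e+00]
[0.0028, 0.0031, 0.0422, 0.0, 0.0, 0.206, 0.0]
[0.0028, 0.0031, 0.0422, 0.0, 0.0, 0.206, 0.0]
[0.0028, 0.0031, 0.0422, 0.0, 0.0, 0.206, 0.0]
[0.0028, 0.0031, 0.0422, 0.0, 0.0, 0.206, 0.0]
```

>>> drive_tool([
  [0.0028,0.003,0.042,0,0,0.2,0],
  [0.0028,0.003,0.042,0,0,0.2,0],
  [0.0028,0.003,0.042,0,0,0.2,0],
  [0.0028,0.003,0.042,0,0,0.2,0],
  [0,0,0,0,0,0,0],
])

```text
time: 2.52
position: [0.5096, 0.0047, 0.0786]
tool_rot: [0.823, 0.568, -0.003, -0.003]
ft_force: [-0.4, -0.9, -0.1]
grip_width: 0.0002
```

>>> drive_tool([
  [0,0,0,0,0,0,0],
  [0,0,0,0,0,0,0],
])

```text
time: 2.78
position: [0.5138, 0.005, 0.0831]
tool_rot: [0.822, 0.569, 0.001, 0.001]
ft_force: [-0.3, 0.2, 0.1]
grip_width: 0.0004
```

```bash
python3 - <<'E'
from mv import *
plan([(.5123,.0048,.07,69.3),(.5123,.0048,.051,69.3)],[1,3])
p=snap('wrist','w2')[0]; cv2.imwrite('pics/w2c.png',cv2.resize(p[100:300,180:400],None,fx=3,fy=3))
E
```

```text
now [0.5138 0.005  0.0831] yaw 69.34 t 2.775 F [-0.3  0.2  0.1] tilt [ 3.6e-03 -8.0e-04 -1.0e+00]
[-0.0007, -0.0014, 0.0131, 0.0, 0.0, 0.0365, 0.0]
[0.0, 0.0, 0.0063, 0.0, 0.0, -0.0, 0.0]
[0.0, 0.0, 0.0063, 0.0, 0.0, -0.0, 0.0]
[0.0, 0.0, 0.0063, 0.0, 0.0, -0.0, 0.0]
```

View pics/w2c.png

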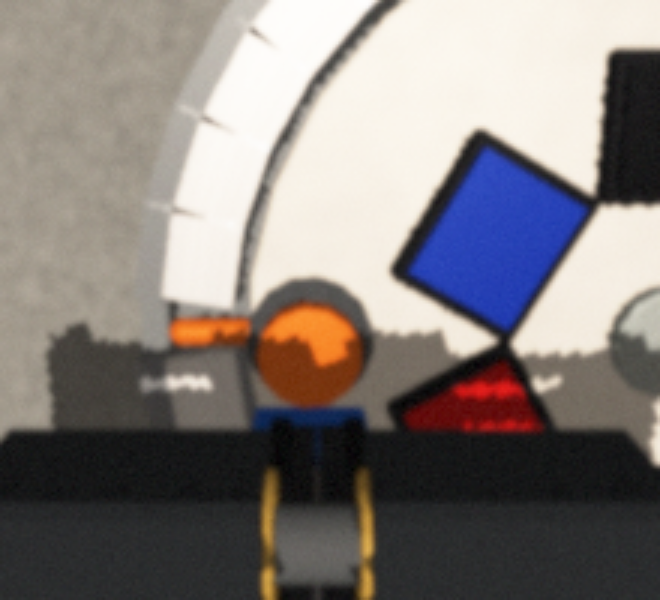

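```bash
python3 - <<'E'
from m import *
p,d,m=load('w2')
for n,X in dict(tcp=(.5138,.005,.0831),tipfront=(.5138+.0095*.354,.005+.0095*.935,.0831),btn=(.5144,.0104,.062),tab=(.5066,-.0107,.076)).items():
    c=m['R']@np.array(X)+m['t']; u,v=m['fx']*c[0]/c[2]+m['cx'],m['fy']*c[1]/c[2]+m['cy']; print(n,u,v,'crop',(u-180)*3,(v-100)*3)
E
```

```text
tcp 284.1110939926221 236.0008280903415 crop 312.3332819778663 408.0024842710245
tipfront 284.1084573281326 223.25985119759557 crop 312.3253719843978 369.77955359278667
btn 282.3543648611607 220.33495136584511 crop 307.06309458348215 361.0048540975354
tab 282.545639668311 254.4189114519744 crop 307.6369190049331 463.2567343559232
```

```bash
python3 - <<'E'
from mv import *
from m import load
p,d,m=load('w2');o=robot.get_obs();T=Ro.from_quat(o['tool_rot']).as_matrix()
for v in range(228,262,3):
    u=np.arange(266,304,4);W=(world(m,d[v,u],u,v+0*u)-o['position'])@T*1000
    print(v,[tuple(int(round(x)) for x in w) for w in W])
E
```

```text
228 [(-8, -16, 42), (-1, -11, 21), (-1, -8, 21), (-1, -5, 22), (-1, -2, 20), (-1, 2, 21), (-1, 5, 21), (-1, 8, 21), (-9, 12, 44), (-8, 15, 43)]
231 [(-12, -16, 44), (-11, -12, 44), (-4, -8, 21), (-4, -5, 21), (-4, -2, 22), (-4, 2, 22), (-3, 5, 21), (-4, 8, 21), (-12, 12, 44), (-12, 16, 44)]
234 [(-14, -16, 44), (-14, -12, 43), (-14, -9, 43), (-7, -5, 22), (-6, -2, 21), (-6, 2, 21), (-6, 5, 21), (-14, 9, 43), (-14, 12, 42), (-14, 15, 42)]
237 [(-15, -15, 38), (-15, -12, 37), (-15, -9, 37), (-15, -5, 37), (-15, -2, 38), (-15, 2, 39), (-15, 5, 38), (-14, 8, 36), (-14, 12, 37), (-17, 16, 43)]
240 [(-15, -15, 32), (-15, -12, 31), (10, -6, -35), (-14, -5, 30), (-15, -2, 31), (-15, 2, 30), (-15, 5, 30), (-15, 8, 30), (10, 8, -34), (-20, 16, 44)]
243 [(-15, -14, 23), (10, -8, -39), (9, -6, -38), (8, -3, -34), (8, -1, -35), (9, 1, -36), (9, 4, -36), (9, 6, -36), (10, 8, -40), (-15, 14, 24)]
246 [(37, -5, -110), (35, -4, -108), (10, -5, -43), (8, -3, -39), (9, -1, -41), (8, 1, -40), (8, 4, -40), (8, 6, -40), (10, 8, -45), (37, 6, -110)]
249 [(37, -5, -113), (35, -4, -108), (10, -5, -49), (8, -3, -44), (8, -1, -44), (8, 1, -44), (8, 4, -43), (8, 6, -44), (10, 8, -48), (36, 6, -112)]
252 [(36, -5, -115), (34, -4, -108), (10, -5, -52), (9, -3, -49), (9, -1, -50), (8, 1, -49), (8, 3, -48), (9, 6, -49), (10, 8, -53), (36, 6, -113)]
255 [(36, -5, -117), (33, -4, -108), (10, -5, -56), (9, -3, -53), (8, -1, -53), (8, 1, -52), (8, 3, -53), (8, 6, -52), (10, 7, -57), (35, 6, -114)]
258 [(37, -5, -120), (35, -4, -117), (10, -5, -60), (8, -3, -57), (8, -1, -57), (8, 1, -56), (8, 3, -56), (8, 5, -56), (10, 7, -59), (35, 6, -117)]
261 [(37, -4, -122), (35, -4, -118), (9, -5, -61), (8, -3, -60), (8, -1, -59), (7, 1, -57), (8, 3, -60), (8, 5, -60), (10, 7, -65), (35, 6, -118)]
```

The wrist depth shows the finger's front only from 35 mm behind the TCP upward, which is odd. I'll check the tip from the fixed cameras.

```bash
python3 - <<'E'
from m import *
a,_,ma=snap('scene','s2');b,_,mb=snap('side','d2')
out=[]
for f,p,m,bx in(('s',a,ma,(200,100,320,220)),('d',b,mb,(270,110,390,230))):
    p=cv2.resize(p[bx[1]:bx[3],bx[0]:bx[2]],None,fx=3.3,fy=3.3,interpolation=cv2.INTER_CUBIC)
    c=np.array(m['R'])@np.array([.5138,.005,.0831])+m['t'];u,v=m['fx']*c[0]/c[2]+m['cx'],m['fy']*c[1]/c[2]+m['cy']
    q=((u-bx[0]+.5)*3.3,(v-bx[1]+.5)*3.3);print(q); cv2.drawMarker(p,(int(q[0]),int(q[1])),(0,255,0),cv2.MARKER_CROSS,8,1); out.append(p)
cv2.imwrite('pics/sd2.png',np.hstack(out))
E
```

```text
(np.float64(190.81043228678945), np.float64(205.8480550750494))
(np.float64(204.0633032985819), np.float64(269.04799258999094))
```

View pics/sd2.png

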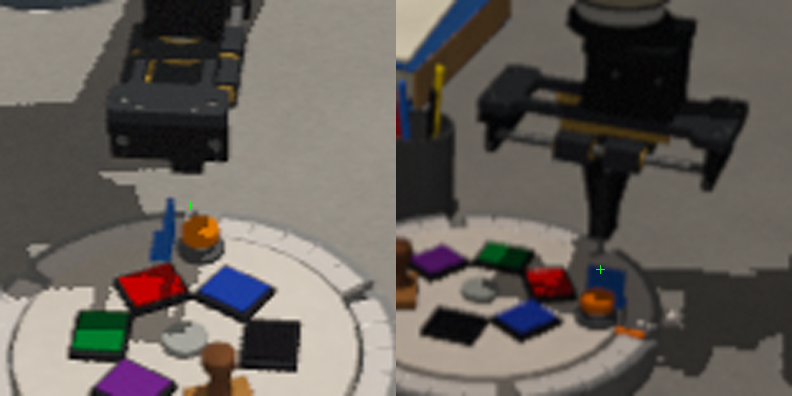

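The drawn fingers end about 30 mm above the reported TCP (left image: dark end (185,168), marker (190,205); right image: end (600,240), marker (600,269)). Contact will have to be felt, so I'll go down gently and watch the force.

>>> drive_tool([
  [0.001,0,0.008,0,0,0,0],
  [0,0,0.008,0,0,0,0],
  [0,0,0,0,0,0,0],
  [0,0,0,0,0,0,0],
])

```text
time: 3.42
position: [0.5128, 0.0067, 0.065]
tool_rot: [0.822, 0.569, -0.0, -0.0]
ft_force: [0.1, 0.5, -0.2]
grip_width: 0.0004
```

>>> drive_tool([
  [0,0,0.005,0,0,0,0],
  [0,0,0.004,0,0,0,0],
  [0,0,0,0,0,0,0],
  [0,0,0,0,0,0,0],
])

```text
time: 3.92
position: [0.5129, 0.0067, 0.0562]
tool_rot: [0.822, 0.569, -0.0, -0.0]
ft_force: [0.4, -0.3, 0.2]
grip_width: 0.0007
```

```bash
python3 - <<'E'
from mv import *
plan([],[]); snap('side','d3');snap('wrist','w3')
from meas import *
for f,b in(('w3',(240,150,320,235)),('d3',(322,195,345,212))):
    X,u,v=blob(f,'orange',b);print(f,len(X),np.percentile(X[:,2],[5,50,75,95]).round(4),X.mean(0).round(4))
E
```

```text
now [0.5129 0.0067 0.0562] yaw 69.37 t 3.925 F [ 0.4 -0.3  0.2] tilt [-0.  0. -1.]
w3 547 [0.0355 0.0613 0.0618 0.0625] [0.5128 0.0184 0.0567]
d3 15 [0.0356 0.0619 0.0625 0.0637] [0.5064 0.0243 0.0522]
```

```bash
python3 - <<'E'
from m import *
a=load('d3')[0][130:250,270:390];b=load('w3')[0][140:260,220:340]
cv2.imwrite('pics/c3.png',np.hstack([cv2.resize(x,None,fx=3.3,fy=3.3,interpolation=cv2.INTER_CUBIC) for x in(a,b)]))
E
```

```text
(no output)
```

View pics/c3.png

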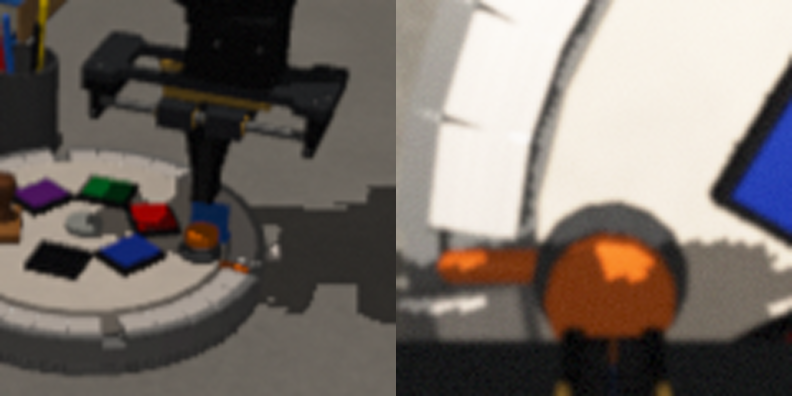

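The button is still up and untouched, with the fingertip visibly above it (side: tip (205,200), button (203,237)). I'll measure where the finger really ends in depth.

```bash
python3 - <<'E'
from mv import *
from m import load
o=robot.get_obs();T=Ro.from_quat(o['tool_rot']).as_matrix()
for f,(u0,v0,u1,v1) in (('w3',(230,150,340,262)),('d3',(315,150,350,215))):
    p,d,m=load(f);V,U=np.mgrid[v0:v1,u0:u1];X=world(m,d[V,U],U,V);L=(X-o['position'])@T
    dark=p[V,U].max(-1)<60
    k=dark&(abs(L[...,1])<.02)&(abs(L[...,0])<.02)&(X[...,2]>.066)&(d[V,U]>0); Q=L[k]*1000
    print(f,len(Q),'zmax',np.sort(Q[:,2])[-8:].round(1)); E=Q[Q[:,2]>Q[:,2].max()-6]; print(E.min(0).round(1),E.max(0).round(1),E.mean(0).round(1))
E
```

```text
w3 607 zmax [-33.7 -33.6 -33.5 -33.5 -33.2 -33.  -32.7 -32.7]
[  8.   -8.2 -38.7] [ 10.5   9.8 -32.7] [  9.    0.7 -36.2]
d3 235 zmax [-34.4 -19.6 -18.4 -17.9 -17.4 -17.3 -16.7 -16.5]
[-18.   -1.7 -19.6] [-13.   13.6 -16.5] [-14.7   5.6 -17.7]
```

Both views put the real fingertip about 33 mm short of the reported TCP, so contact should come near TCP z ≈ 0.029. Continuing down gently by feel.

>>> drive_tool([
  [0,0,0.01,0,0,0,0],
  [0,0,0.01,0,0,0,0],
  [0,0,0,0,0,0,0],
  [0,0,0,0,0,0,0],
])

```text
time: 4.53
position: [0.5128, 0.0067, 0.036]
tool_rot: [0.822, 0.569, -0.0, -0.0]
ft_force: [0.0, -0.4, -0.4]
grip_width: 0.0004
```

>>> drive_tool([
  [0,0,0.004,0,0,0,0],
  [0,0,0.004,0,0,0,0],
  [0,0,0,0,0,0,0],
  [0,0,0,0,0,0,0],
])

```text
time: 5.03
position: [0.5131, 0.0066, 0.0285]
tool_rot: [0.822, 0.569, 0.0, 0.0]
ft_force: [-0.6, 0.4, 1.0]
grip_width: 0.0005
```

>>> drive_tool([
  [0,0,0.004,0,0,0,0],
  [0,0,0,0,0,0,0],
  [0,0,0,0,0,0,0],
])

```text
time: 5.4
position: [0.5132, 0.0066, 0.0243]
tool_rot: [0.822, 0.569, 0.0, 0.0]
ft_force: [0.6, -0.3, 2.5]
grip_width: 0.0005
```

>>> drive_tool([
  [0,0,0.004,0,0,0,0],
  [0,0,0.003,0,0,0,0],
  [0,0,0,0,0,0,0],
  [0,0,0,0,0,0,0],
])

```text
time: 5.9
position: [0.5131, 0.0066, 0.0172]
tool_rot: [0.822, 0.569, 0.0, 0.0]
ft_force: [0.1, 0.8, 4.6]
grip_width: 0.0005
```

```bash
python3 - <<'E'
from mv import *
C=np.array([.608,-.025])
o=robot.get_obs(); d=o['position'][:2]-C; r=np.hypot(*d);a=np.degrees(np.arctan2(d[1],d[0]))%360;print('r',r,'a',a)
z=o['position'][2]; w=[]
for k in range(1,11): 
    t=np.radians(a+4*k); w.append((C[0]+r*np.cos(t),C[1]+r*np.sin(t),z,69.4+4*k))
plan(w,[1]*10)
snap('wrist','w4')
from meas import blob
X,u,v=blob('w4','orange',(240,120,330,235));print(len(X),np.percentile(X[:,2],[5,50,75,95]).round(4))
E
```

```text
r 0.09999260900916337 a 161.57435740788895
now [0.5131 0.0066 0.0172] yaw 69.38 t 5.9 F [0.1 0.8 4.6] tilt [ 4.e-04 -1.e-04 -1.e+00]
[-0.007, 0.0005, -0.0, 0.0, 0.0, -4.0231, 0.0]
[-0.007, 0.0005, -0.0, 0.0, 0.0, -4.0, 0.0]
[-0.007, 0.0005, -0.0, 0.0, 0.0, -4.0, 0.0]
[-0.007, 0.0005, -0.0, 0.0, 0.0, -4.0, 0.0]
[-0.007, 0.0005, -0.0, 0.0, 0.0, -4.0, 0.0]
[-0.007, 0.0005, -0.0, 0.0, 0.0, -4.0, 0.0]
[-0.007, 0.0005, -0.0, 0.0, 0.0, -4.0, 0.0]
[-0.007, 0.0005, -0.0, 0.0, 0.0, -4.0, 0.0]
[-0.007, 0.0005, -0.0, 0.0, 0.0, -4.0, 0.0]
[-0.007, 0.0005, -0.0, 0.0, 0.0, -4.0, 0.0]
206 [0.0238 0.0489 0.0497 0.0504]
```

Button top now ~0.050, force 4.6 N, so it is pressed fully enough. Turning.

>>> drive_tool([
  [-0.0035,0.00012,0,0,0,-2,0],
  [-0.0035,0.00012,0,0,0,-2,0],
  [-0.005,0.00025,0,0,0,-3,0],
  [-0.005,0.00025,0,0,0,-3,0],
  [-0.005,0.00025,0,0,0,-3,0],
])

```text
time: 6.58
position: [0.5089, -0.0148, 0.0174]
tool_rot: [0.752, 0.659, 0.001, 0.001]
ft_force: [1.7, -0.0, 4.8]
grip_width: 0.0003
```

>>> drive_tool([
  [-0.005,0.00025,0,0,0,-3,0],
  [-0.005,0.00025,0,0,0,-3,0],
  [-0.0035,0.00012,0,0,0,-2,0],
  [0,0,0,0,0,0,0],
  [0,0,0,0,0,0,0],
])

```text
time: 7.2
position: [0.5086, -0.0286, 0.0175]
tool_rot: [0.705, 0.709, 0.001, 0.001]
ft_force: [2.5, -0.8, 4.6]
grip_width: 0.0005
```

```bash
cat > ck.py <<'E'
from mv import *
from meas import blob
import sys
f=sys.argv[1]
plan([],[]); o=robot.get_obs();C=np.array([.608,-.025])
d=o['position'][:2]-C;print('tip r',np.hypot(*d),'a',np.degrees(np.arctan2(d[1],d[0]))%360)
snap('wrist',f); X,u,v=blob(f,'orange',(150,60,420,245))
print(len(X),np.percentile(X[:,2],[5,50,75,95]).round(4))
for n,k in(('tongue',X[:,2]<.042),('button',X[:,2]>.044)):
    if k.sum()>5:
        d=X[k].mean(0)[:2]-C;print(n,k.sum(),X[k].mean(0).round(4),np.hypot(*d).round(4),np.degrees(np.arctan2(d[1],d[0]))%360)
E
python3 ck.py w5
```

```text
now [ 0.5086 -0.0286  0.0175] yaw 90.35 t 7.2 F [ 2.5 -0.8  4.6] tilt [ 2.2e-03 -7.0e-04 -1.0e+00]
tip r 0.09948897630671816 a 182.08562114301924
83 [0.0448 0.0495 0.0501 0.0507]
button 79 [ 0.5071 -0.0128  0.0492] 0.1017 173.0966364335338
```

>>> drive_tool([
  [0,0,-0.005,0,0,0,0],
  [0,0,-0.006,0,0,0,0],
  [0,0,-0.004,0,0,0,0],
  [0,0,0,0,0,0,0],
  [0,0,0,0,0,0,0],
])

```text
time: 7.88
position: [0.507, -0.0281, 0.0321]
tool_rot: [0.705, 0.709, -0.0, -0.0]
ft_force: [0.4, -0.0, 0.3]
grip_width: 0.0006
```

```bash
python3 ck.py w6
```

```text
now [ 0.507  -0.0281  0.0321] yaw 90.38 t 7.875 F [ 0.4 -0.   0.3] tilt [-1.e-03  3.e-04 -1.e+00]
tip r 0.1010961987016559 a 181.74014866989907
175 [0.0492 0.0545 0.0552 0.0557]
button 170 [ 0.505 -0.014  0.054] 0.1036 173.91955053268836
```

Plunger caught at 7 mm as expected. I'll push on against the tab.

>>> drive_tool([
  [-0.0035,5e-05,0,0,0,-2,0],
  [-0.005,0.00013,0,0,0,-3,0],
  [-0.005,0.00013,0,0,0,-3,0],
  [-0.005,0.00013,0,0,0,-3,0],
  [-0.005,0.00013,0,0,0,-3,0],
])

```text
time: 8.55
position: [0.5102, -0.0505, 0.032]
tool_rot: [0.613, 0.79, 0.001, -0.001]
ft_force: [2.0, 4.0, 0.4]
grip_width: 0.0004
```

>>> drive_tool([
  [-0.005,0.00013,0,0,0,-3,0],
  [-0.005,0.00013,0,0,0,-3,0],
  [-0.005,0.00013,0,0,0,-3,0],
  [-0.0035,5e-05,0,0,0,-2,0],
  [0,0,0,0,0,0,0],
])

```text
time: 9.18
position: [0.5166, -0.0685, 0.032]
tool_rot: [0.535, 0.845, 0.0, -0.0]
ft_force: [0.2, 2.2, 0.9]
grip_width: 0.0003
```

```bash
python3 ck.py w7
```

```text
now [ 0.5166 -0.0685  0.032 ] yaw 115.34 t 9.175 F [0.2 2.2 0.9] tilt [-5.e-04  7.e-04 -1.e+00]
tip r 0.10123841253970897 a 205.42791211334165
38 [0.0304 0.0549 0.0552 0.0557]
button 35 [ 0.5112 -0.0532  0.0547] 0.1009 196.24219605257466
```

>>> drive_tool([
  [-0.005,0.00013,0,0,0,-3,0],
  [-0.005,0.00013,0,0,0,-3,0],
  [-0.005,0.00013,0,0,0,-3,0],
  [-0.0035,5e-05,0,0,0,-2,0],
  [-0.0035,5e-05,0,0,0,-2,0],
])

```text
time: 9.85
position: [0.5271, -0.0864, 0.032]
tool_rot: [0.435, 0.9, 0.0, -0.002]
ft_force: [-0.3, 4.1, 1.4]
grip_width: 0.0008
```

>>> drive_tool([
  [-0.0018,0,0,0,0,-1,0],
  [-0.0018,0,0,0,0,-1,0],
  [-0.0018,0,0,0,0,-1,0],
])

```text
time: 10.22
position: [0.532, -0.0924, 0.0322]
tool_rot: [0.411, 0.912, -0.0, 0.001]
ft_force: [-0.3, -0.1, 0.0]
grip_width: 0.0004
```

```bash
python3 ck.py w8
```

```text
now [ 0.532  -0.0924  0.0322] yaw 131.48 t 10.225 F [-0.3 -0.1  0. ] tilt [ 5.0e-04 -1.3e-03 -1.0e+00]
tip r 0.10156087608201275 a 221.59281448453353
69 [0.036  0.0369 0.061  0.0619]
tongue 45 [ 0.5073 -0.1017  0.0366] 0.1266 217.298482328997
button 24 [ 0.5245 -0.078   0.0614] 0.0989 212.4125219492346
```

The plunger sprang up (button 0.061, tongue at ring height, 217°) and force is zero. Back off 1 mm and lift straight up.

>>> drive_tool([
  [0.001,0,-0.005,0,0,0,0],
  [0,0,-0.015,0,0,0,0],
  [0,0,-0.04,0,0,0,0],
  [0,0,-0.05,0,0,0,0],
  [0,0,-0.06,0,0,0,0],
])

```text
time: 10.9
position: [0.5304, -0.0909, 0.2043]
tool_rot: [0.412, 0.911, -0.0, -0.0]
ft_force: [0.5, -0.3, -0.4]
grip_width: 0.0004
```

>>> drive_tool([
  [0,0,-0.05,0,0,0,0],
  [0,0,0,0,0,0,0],
  [0,0,0,0,0,0,0],
])

```text
time: 11.28
position: [0.5304, -0.0908, 0.2526]
tool_rot: [0.412, 0.911, -0.0, 0.0]
ft_force: [-0.1, -0.2, -0.8]
grip_width: 0.0007
```

```bash
python3 ck.py w9; python3 - <<'E'
from m import *
snap('scene','s9'); p=load('s9')[0][145:265,130:390]; q=load('w9')[0]
p=cv2.resize(p,(780,360),interpolation=cv2.INTER_CUBIC); q=cv2.resize(q[0:250],(520,232))
cv2.imwrite('pics/c9.png',np.vstack([p,np.pad(q,((0,0),(0,260),(0,0)))]))
E
```

```text
now [ 0.5304 -0.0908  0.2526] yaw 131.38 t 11.275 F [-0.1 -0.2 -0.8] tilt [ 1.e-04 -3.e-04 -1.e+00]
tip r 0.10172814810775772 a 220.30544671876078
352 [0.0362 0.0616 0.0621 0.063 ]
tongue 51 [ 0.5066 -0.1036  0.0365] 0.1283 217.77948025840735
button 300 [ 0.5287 -0.0855  0.0614] 0.0998 217.3070384552329
```

View pics/c9.png

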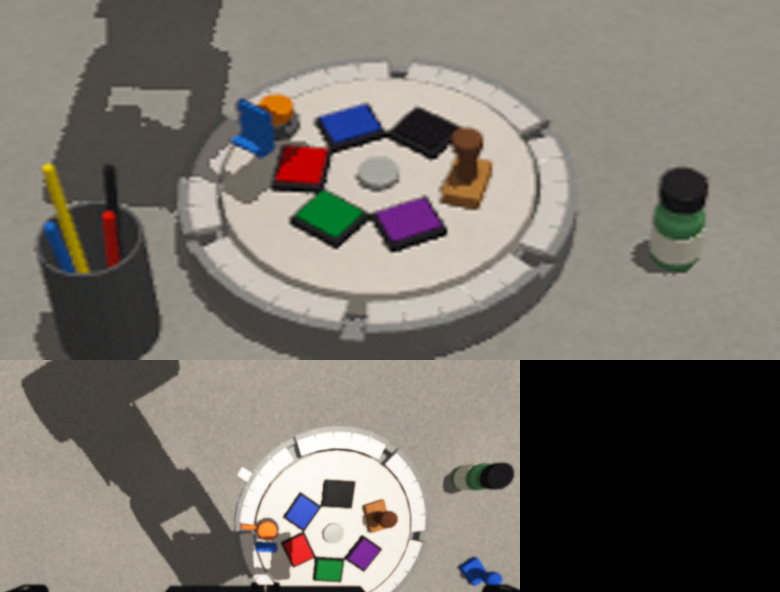

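Plunger (278,108) is up in the next notch and the stamp (468,165) is standing upright. The cup and bottle are in place and the arm is clear. Handing in.

```bash
python3 -c "
from rig import robot
print(robot.hand_in())"
```

```text
the job is handed in; nothing more can be done
None
```

I moved the turntable on by one notch, anticlockwise, and handed the job in with the arm clear above it, about 11 s into the run. I pressed the plunger about 11 mm and turned about 20°. Then I let it catch under the ring and pushed the blue tab on until it sprang up.

**Last checks, after lifting clear:**
- **Plunger:** its top is at 61–62 mm, so fully up, with the orange tab at ring height in the notch.
- **Turn:** plunger and tab went from about 159° to about 217.5°. That is about 58.5° against the 60° expected, which the notch play and camera error would cover.
- **Other things:** the stamp is upright in its place. The pen cup and ink bottle look undisturbed by eye; I did not measure them again.
- **Forces:** the readings at the end of each move stayed at about 5 N or less.

**What disagreed:**
- **Fingertip:** it is really about 33 mm short of the reported TCP. Both the camera depth and the contact showed this, so I pressed by feel and force.
- **Plunger position:** the first two camera views differed by about 5 mm. The wrist camera settled it.

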